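# Find the ballasted housing by weight and bolt it into the sinker frame

### The job

One of the three identical sealed housings on the bench still has its steel ballast core inside and is plainly heavier; the other two are empty. Lift the handle of the sinker frame's bolt out of its notch and draw the bolt fully back, find the heavy housing by lifting them, and set it upright in the frame's cup; then push the bolt fully home over it and let the handle drop into its notch again. Set housings down gently without dropping or toppling any, leave the two empty ones standing upright on the bench, and do not disturb the wrench, the meter or the mug.

Things in the scene. Friction and masses are not known exactly. Their poses are not given: they have to be found in the camera images.
- frame: sinker frame, fixed on the bench: steel base plate 120 mm (its x) by 300 mm (y -70 to +230), 8 mm thick, a shallow cup, three uprights 50 mm wide in x, 9 mm thick, at y -54, +54, +218, tops at z 180 mm. Origin: on the bench under the cup's centre; z up. A barrel bolt lies along its y at x 0, z 155: home, its 16 mm rod bars the cup from above; fully drawn, the rod's tip is back at y +43
- seat (a point): centre of the cup's floor (8 mm above the bench), in the frame's axes. The cup is a ring of 68 mm inner and 76 mm outer diameter, 15 mm high: a housing stands in it with 4 mm of play all round, its top 9 mm below the rod
- bolt_knob (a point): centre of the black ball knob, 26 mm dia., on the bolt's handle: a 9 mm thick arm from the rod, whose axis is 62 mm away. In the frame's axes, from its origin, in mm: x = -62 cos a, y = 82 + d, z = 155 + 62 sin a (d: value of bolt, a: value of bolt_handle). At least 25 mm free all round it
- bolt (a joint): how far the bolt is drawn back along the frame's +y, m: 0 = home (barring the cup), 0.105 = fully back; friction about 1.5 N. It slides only while the handle is raised: lowered, the handle's arm sits in an 18 mm wide notch in the barrel's front wall, one at each end of the travel
- bolt_handle (a joint): angle of the bolt's handle about the rod, rad: 0 = level, pointing to the frame's -x, down in a notch; grows as the knob is raised; clears the notch above about 0.75; stop at 1.4. It falls back under its own weight (0.07 kg) when let go
- housing_1: one of three identical sealed steel housings standing upright: body 60 mm dia., 85 mm high; cap flange 64 mm dia. up to 95 mm; on it a round knurled lifting boss 34 mm dia., from 95 to 130 mm above the underside. Origin: centre of the underside, z up its axis. About 0.3 kg empty, 0.8 kg with the core inside; which one holds it changes from run to run and cannot be seen
- housing_2: one of three identical sealed steel housings standing upright: body 60 mm dia., 85 mm high; cap flange 64 mm dia. up to 95 mm; on it a round knurled lifting boss 34 mm dia., from 95 to 130 mm above the underside. Origin: centre of the underside, z up its axis. About 0.3 kg empty, 0.8 kg with the core inside; which one holds it changes from run to run and cannot be seen
- housing_3: one of three identical sealed steel housings standing upright: body 60 mm dia., 85 mm high; cap flange 64 mm dia. up to 95 mm; on it a round knurled lifting boss 34 mm dia., from 95 to 130 mm above the underside. Origin: centre of the underside, z up its axis. About 0.3 kg empty, 0.8 kg with the core inside; which one holds it changes from run to run and cannot be seen
- wrench: bystander: a steel open-ended wrench 160 mm long, lying flat on the bench; origin under its middle, x along it
- meter: bystander: a black hand-held multimeter 150 x 78 x 34 mm lying on its back; origin: centre of its underside, x along its length
- mug: bystander: a white mug 80 mm in diameter and 95 mm high, handle to its +y; origin: centre of its underside
Not all that is in view belongs to the job. Leave any blue or pink look-alike of the housing_1 alone.

How it is judged:
By the outcome, as a careful person would: the job done as asked, in the order asked, and still so for the second after the job is handed in, with the robot touching nothing.
It also fails if it takes over 72 s, if anything falls off the work surface, if the arm or the gripper's body presses on something with over 40 N, if the wrist force passes 120 N, or if a joint passes its speed limit or range.

### The arm

A 6-joint arm with a two-finger parallel gripper is mounted at the origin on the work surface. World frame = base frame: x ahead of the robot, y to its left, z up, the work surface at z = 0. Lengths are in m, angles in rad, forces in N, time in s.
With the tool pointing down it reaches from about 0.375 to 0.975 m from the base axis. Payload 3.8 kg.
Tool frame: the origin (TCP) lies at the very end of the fingers, on their centre line; the grasp point (between the pads) lies 19 mm behind it; z points along the fingers, y is the line along which they close (so a half turn about z gives the same grasp; the last joint's range is limited). The gripper opens to 85 mm and grips with 20 to 120 N. Pads are 22 mm wide; open, the fingers measure 114 mm over their backs; the gripper's body (76 mm by 85 mm) begins 54 mm behind the grasp point. The pads swing forward as they close: fully open they stand 13 mm farther back than shut.
Start: joints at [-1.324, 0.264, 1.604, -0, 1.274, -0.037], TCP at [0.189, -0.648, 0.231] pointing down, gripper open.
Joint ranges: [-2.63, 2.63], [-0.94, 2.18], [0.31, 2.57], [-1.31, 4.45], [0, 2.66], [-2.55, 2.55]. Speed limits (rad/s): [2.57, 2.57, 3.14, 3.14, 3.14, 3.14].

### API

Orientations are given as a unit quaternion [x, y, z, w].
In Python, from cell import readout, eyes, finish_job gives the robot as it stands. The module is installed in compiled form; this text tells all that it offers.
- The arm moves only by the tool jog_arm, never from a script. Its argument "motion" is a list of rows, each a list of 3 entries, a list of its own where there are three numbers: the shift along the tool's x, y, z in cm, then the turn about the tool's z in rad, then the opening in per cent of the stroke, from 0 (shut) to 100 (fully open). A call has exactly 10 rows; each row is the pose to reach, as a shift and turn from the pose commanded when the call began, along the tool's axes at that moment; what a row does not reach only later rows make up. A row lasts 1/8 s, in which the tool goes at most 62.5 mm and 10.7 degrees, less where a joint would pass 70% of its speed; a pose out of reach is approached as far as the arm can. A call with a gripper value outside its range is refused whole. The fingers move at their own pace and stop on an object; "newtons" is the grip in N (left out, the last holds). Time passes only in rows, so rows that repeat a pose let the fingers close, or fill a call up. It gives the time, the measured TCP pose, the force, the opening and the grip force at its end, in the units of the state.
- readout.read_state(): the state, without advancing time (a new reading comes with each control period).
- eyes.get_image(name): name is "side" or "top" or "wrist"; returns a dict with "pixels" (480x640x3 uint8, red, green, blue), "z_map" (480x640 float32, m along the optical axis (not along the pixel's ray), 0 where there is no reading), "fx", "fy", "cx", "cy" (pixels), "extrinsics" (4x4, takes a point from camera to world coordinates); the wrist camera has in their place "hand_eye" (4x4, takes a point from camera to tool coordinates, whose origin is the TCP and whose axes are the flange's). Camera axes: x right, y down, z forward; pixel columns grow to the right and rows downward; lengths in m; the calibration is good to about 2 mm. A picture is of the moment at which its call begins: read the wrist's pose just before it.
- finish_job(): hands the job in; it is judged then, once.
The state is a dict: "time": time; "joints": joint angles; "qd": joint speeds; "joint_torque": joint torques, N m; "eef_pos": TCP position; "tool_rot": TCP orientation; "force": force on the tool from outside, world axes, zero at the start; "torque": the same for the moment, N m; "gripper_width": opening from 0.0 (shut) to 1.0 (fully open); "finger_force": force on a finger pad.
Only numpy, scipy, OpenCV 4.12 (cv2) and the standard library are available. Lean on these libraries where they do the work, as an engineer would, in place of code of your own. Each camera call takes 0.05 s, during which the arm holds its last target. There are 200 camera calls.

## Working session

There is one attempt and no reset: what is moved stays moved. The work goes in short steps, Python scripts to look and compute and a tool call to move; the robot and the scene stay as the last step left them, time stands still between calls to the robot, and variables do not carry over. Pictures are saved under pics/ and viewed, at most 10 in all, crops included, and the job is handed in when it is done.

Besides the shell and the picture viewer there is one more tool, called after "Call:" as a command line: name --argument value ..., lists and objects as JSON in quotes. jog_arm: Moves the arm, as the interface text tells. Its arguments: {"type":"object","properties":{"motion":{"type":"array","items":{"type":"array"}},"newtons":{"type":"number"}},"required":["motion"]}

```bash
mkdir -p pics; python3 - <<'E'
from cell import readout, eyes
import cv2, numpy as np, pickle
s=readout.read_state(); print(s)
d={n:eyes.get_image(n) for n in("top","side")}
pickle.dump(d,open("v0.pkl","wb"))
for n in d: 
    cv2.imwrite(f"pics/{n}0.png",cv2.cvtColor(d[n]["pixels"],cv2.COLOR_RGB2BGR)); print(n,d[n]["fx"],d[n]["extrinsics"])
E
```

```text
{'time': 0.0, 'joints': array([-1.32390422e+00,  2.64772836e-01,  1.60538145e+00, -2.40179978e-06,
        1.27371097e+00, -3.69001984e-02]), 'qd': array([-1.15180684e-03,  1.62785288e-03, -8.16406569e-05, -1.18282749e-03,
        4.72345327e-05, -1.41587378e-03]), 'joint_torque': array([ 8.76603717e-04, -5.15106869e+01, -3.67311358e+01,  7.77693822e-05,
        1.31412360e-02, -8.20197670e-06]), 'eef_pos': array([ 0.18881543, -0.64728402,  0.22994475]), 'tool_rot': array([ 9.89948932e-01,  1.41420723e-01, -1.20229407e-04, -1.12992226e-03]), 'force': array([-0.17632873, -1.03147745,  0.26787969]), 'torque': array([ 0.03511729, -0.036855  ,  0.05417615]), 'finger_force': 0.0, 'gripper_width': 0.9998033632969157}
top 528.650211496069 [[-2.09359026e-02 -9.90448395e-01  1.36285232e-01  4.41957517e-01]
 [-9.99780110e-01  2.09028721e-02 -1.67356987e-03 -9.65923568e-02]
 [-1.19116820e-03 -1.36290302e-01 -9.90668226e-01  1.21675426e+00]
 [ 0.00000000e+00  0.00000000e+00  0.00000000e+00  1.00000000e+00]]
side 461.2206989509318 [[ 0.99873632 -0.02817497  0.04161658  0.53318747]
 [-0.05022763 -0.53126138  0.84571776 -0.80116943]
 [-0.00171879 -0.84673934 -0.5320052   0.57819141]
 [ 0.          0.          0.          1.        ]]
```

View pics/top0.png

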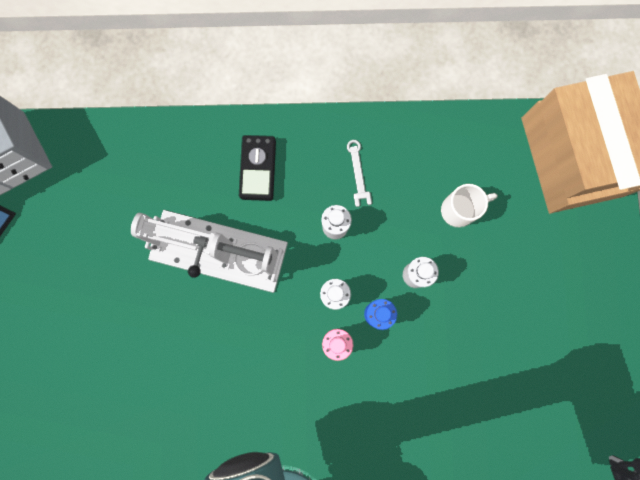

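View pics/side0.png

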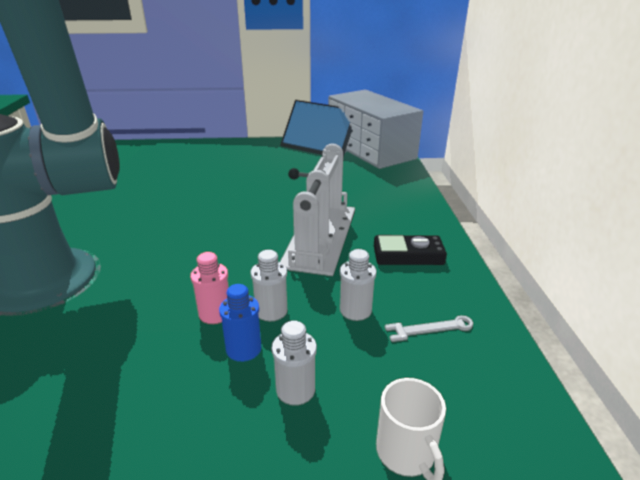

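Top view: the silver housings are at (336,220), (335,293) and (422,271). The look-alikes are blue (382,314) and pink (338,345). The mug is at (464,206). The bolt knob is at (194,271), and the cup is near (252,258) under the rod. I choose the three silver ones. Next I'll measure from depth and take one close crop.

```bash
cat > h.py <<'E'
import numpy as np, cv2
def world(im,T=None):
    T=im["extrinsics"] if T is None else T
    v,u=np.mgrid[:480,:640]; z=im["z_map"]
    P=np.stack([(u-im["cx"])/im["fx"]*z,(v-im["cy"])/im["fy"]*z,z],-1)
    W=P@T[:3,:3].T+T[:3,3]; W[z<=0]=np.nan; return W
def circ(P):  # min enclosing circle of xy
    (c,r)=cv2.minEnclosingCircle(P[:,:2].astype(np.float32)*1000); return np.round(c,1),round(r,1),len(P)
E
python3 - <<'E'
from h import *; import pickle
d=pickle.load(open("v0.pkl","rb"))
t=d["top"];W=world(t);px=t["pixels"].astype(int)
for n,(u,v) in dict(a=(336,220),b=(335,293),c=(422,271),blue=(382,314),pink=(338,345)).items():
    Q=W[v-30:v+30,u-30:u+30].reshape(-1,3)
    C=np.nanmean(W[v-3:v+4,u-3:u+4],axis=(0,1))
    Q=Q[(np.abs(Q[:,2]-.13)<.006)&(np.hypot(*(Q[:,:2]-C[:2]).T)<.03)]
    print(n,C.round(3),circ(Q),(Q.mean(0)*1000).round(1), "flange")
# knob
Q=W[255:290,180:210]; m=(px[255:290,180:210].sum(-1)<120)&(Q[...,2]>.1); K=Q[m]; print("knob",circ(K),K.mean(0),K[:,2].max())
# base plate corners
m=((W[...,2]>.004)&(W[...,2]<.014)&(px.min(-1)>110)).astype(np.uint8); m[:, :140]=0;m[:,295:]=0;m[:200]=0
P=W[m>0]; r=cv2.minAreaRect(P[:,:2].astype(np.float32)*1000); print("plate",r, cv2.boxPoints(r))
# rod / uprights tops
m=(W[...,2]>.172)&(W[...,2]<.186)&(px.min(-1)>100); m[:,:130]=0;m[:,300:]=0;m[:200]=0
n,l,st,c=cv2.connectedComponentsWithStats(m.astype(np.uint8))
for i in range(1,n):
    if st[i,4]>20: print(st[i],W[l==i].mean(0).round(4))
# wide things
for n,(u,v) in dict(mug=(464,206),meter=(257,190),wr=(359,180)).items(): print(n,W[v,u])
p=cv2.resize(t["pixels"][190:370,120:450],None,fx=2.4,fy=2.4,interpolation=cv2.INTER_CUBIC)
cv2.imwrite("pics/crop0.png",p[...,::-1])
E
```

```text
a [ 0.634 -0.133  0.129] (array([ 642.4, -134.1]), 17.0, 204) [ 641.9 -134.2  129.2] flange
b [ 0.483 -0.128  0.13 ] (array([ 483.2, -128.6]), 17.0, 211) [ 483.5 -128.4  129.3] flange
c [ 0.524 -0.308  0.129] (array([ 526.2, -315.4]), 17.2, 213) [ 526.1 -315.   129.2] flange
blue [ 0.438 -0.222  0.13 ] (array([ 438.8, -224.5]), 16.9, 218) [ 439.1 -224.   129.6] flange
pink [ 0.378 -0.131  0.13 ] (array([ 377.9, -129.8]), 16.9, 221) [ 378.1 -129.8  129.8] flange
knob (array([531.1, 150.9]), 9.9, 35) [0.53103428 0.14891388 0.16425135] 0.1716675540535877
plate ((590.8515625, 138.14572143554688), (300.5603332519531, 121.15499114990234), 74.04991912841797) [[491.30927   10.297806]
 [607.8      -22.99556 ]
 [690.39386  265.99365 ]
 [573.90314  299.287   ]]
[131 213  12  21 111] [0.6288 0.2693 0.1772]
[209 234  11  19  93] [0.5849 0.1123 0.178 ]
[262 248   9  19  96] [0.5547 0.0086 0.1774]
mug [ 0.68329517 -0.43701234  0.00514963]
meter [0.72421278 0.04215735 0.03665425]
wr [ 0.75016303 -0.19380344  0.00728117]
```

View pics/crop0.png

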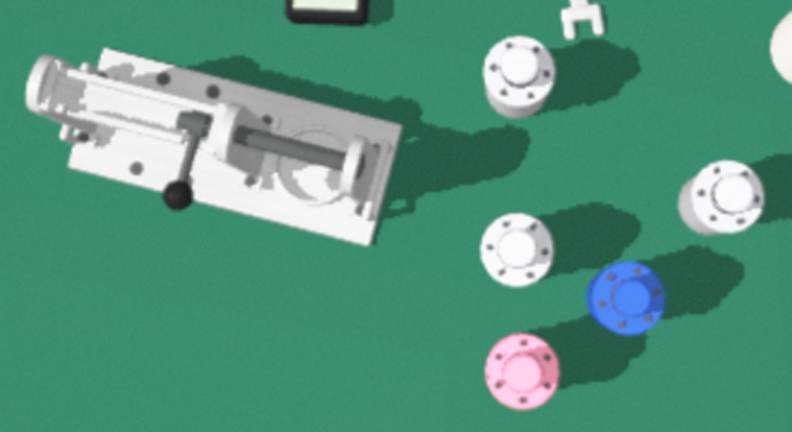

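The crop confirms it: three silver housings, with blue and pink as decoys. The bolt is home, with the black knob at crop (177,194) toward the robot. From the plate fit, the frame origin is about (0.569, 0.061) and its yaw is -15.95°. The expected knob position is (0.532, 0.157, 0.155). I'll go above the knob first.

Call:
jog_arm --motion '[[[5,-6,-1],0.05,60],[[10,-12,-3],0.12,60],[[15,-18,-5],0.2,60],[[20,-24,-7],0.28,60],[[25,-30,-7],0.35,60],[[29,-36,-7],0.4,60],[[33,-41,-7],0.45,60],[[37,-46,-7],0.5,60],[[41,-51,-7],0.56,60],[[44,-55,-7],0.56,60]]' --newtons 30

```text
time: 1.35
eef_pos: [0.4259, -0.0748, 0.3004]
tool_rot: [0.99, -0.138, 0.0, 0.0]
force: [0.6, -0.1, -0.3]
gripper_width: 0.6
finger_force: 0.0
```

```bash
cat >> h.py <<'E'
from scipy.spatial.transform import Rotation as R
O=np.array([.5689,.0612,0]); A=np.radians(-15.95)
F=R.from_euler('z',A)
def fw(x,y,z): return O+F.apply([x,y,z])
def go(target,yaw=None):  # yaw: angle of tool x in world
    from cell import readout
    s=readout.read_state(); q=R.from_quat(s["tool_rot"]); M=q.as_matrix()
    print("t",round(s["time"],2),"pos",s["eef_pos"].round(4),"frame",F.inv().apply(s["eef_pos"]-O).round(4),"F",s["force"].round(1),"w",round(s["gripper_width"],3),"ff",round(s["finger_force"],1))
    y=np.arctan2(M[1,0],M[0,0]); 
    print("shift cm",(M.T@(np.array(target)-s["eef_pos"])*100).round(2),"turn",None if yaw is None else round(-(((yaw-y)+np.pi)%(2*np.pi)-np.pi),3))
E
python3 -c "
from h import *
go(fw(-.062,.082,.25),A)"
```

```text
t 1.35 pos [ 0.4259 -0.0748  0.3004] frame [-0.1001 -0.1701  0.3004] F [ 0.6 -0.1 -0.3] w 0.6 ff 0.0
shift cm [  3.84 -25.2    5.04] turn 0.002
```

Call:
jog_arm --motion '[[[1,-5,0],0,60],[[2,-10,0],0,60],[[3,-15,0],0,60],[[3.8,-20,0],0,60],[[3.8,-25.2,0],0,60],[[3.8,-25.2,2],0,60],[[3.8,-25.2,4],0,60],[[3.8,-25.2,5],0,60],[[3.8,-25.2,5],0,60],[[3.8,-25.2,5],0,60]]'

```text
time: 2.6
eef_pos: [0.5314, 0.1546, 0.2512]
tool_rot: [0.99, -0.138, 0.001, -0.0]
force: [0.4, -0.4, -0.3]
gripper_width: 0.599
finger_force: 0.0
```

```bash
python3 - <<'E'
from h import *; from cell import readout,eyes
go(fw(-.062,.082,.136),A)
s=readout.read_state(); im=eyes.get_image("wrist")
T=np.eye(4);T[:3,:3]=R.from_quat(s["tool_rot"]).as_matrix();T[:3,3]=s["eef_pos"]
W=world(im,T@im["hand_eye"]);px=im["pixels"].astype(int)
m=(px.max(-1)<70)&(W[...,2]>.13)&(W[...,2]<.18)
n,l,st,c=cv2.connectedComponentsWithStats(m.astype(np.uint8))
for i in range(1,n):
    if st[i,4]>60:
        P=F.inv().apply(W[l==i]-O); print(st[i],circ(P),P.max(0).round(4))
cv2.imwrite("pics/w1.png",im["pixels"][...,::-1])
E
```

```text
t 2.6 pos [0.5314 0.1546 0.2512] frame [-0.0617  0.0795  0.2512] F [ 0.4 -0.4 -0.3] w 0.599 ff 0.0
shift cm [-0.04 -0.25 11.52] turn 0.001
[381 124  23  27 407] (array([ 2.3, 37.6]), 9.3, 407) [0.0096 0.0442 0.1646]
[ 406  124  142   27 3515] (array([ -0.8, -10.5]), 40.8, 3515) [0.0096 0.0302 0.1645]
[ 298  197   41   62 1284] (array([-51.9,  80.3]), 19.7, 1284) [-0.0325  0.0929  0.1685]
```

View pics/w1.png

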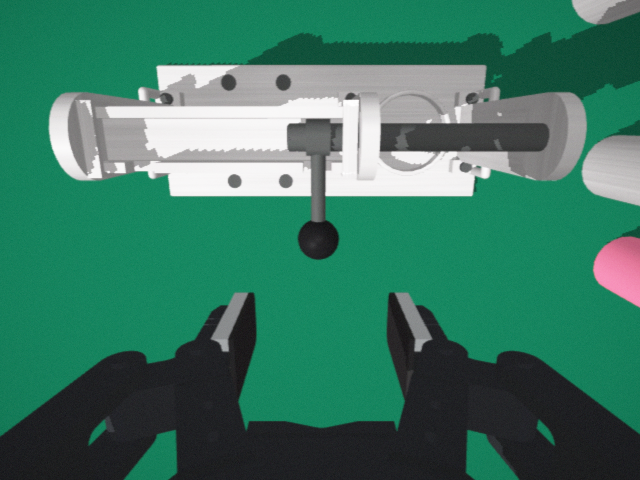

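The wrist view shows the knob at (318,238), frame y about 80.5. The fingers straddle it along y, and the rod and cup lie where I expected. I'll descend and close.

Call:
jog_arm --motion '[[[0,-0.1,3],0,60],[[0,-0.1,6],0,60],[[0,-0.1,9],0,60],[[0,-0.1,11.5],0,60],[[0,-0.1,11.5],0,60],[[0,-0.1,11.5],0,15],[[0,-0.1,11.5],0,15],[[0,-0.1,11.5],0,15],[[0,-0.1,11.5],0,15],[[0,-0.1,11.5],0,15]]' --newtons 30

```text
time: 3.9
eef_pos: [0.5328, 0.1565, 0.1374]
tool_rot: [0.99, -0.138, 0.002, -0.001]
force: [-0.3, -0.2, 5.5]
gripper_width: 0.282
finger_force: 29.5
```

Call:
jog_arm --motion '[[[0.04,0,-0.74],0,15],[[0.19,0,-1.53],0,15],[[0.44,0,-2.3],0,15],[[0.76,0,-2.97],0,15],[[1.15,0,-3.6],0,15],[[1.66,0,-4.23],0,15],[[2.34,0,-4.86],0,15],[[3.1,0,-5.4],0,15],[[3.1,0,-5.4],0,15],[[3.1,0,-5.4],0,15]]'

```text
time: 5.15
eef_pos: [0.5614, 0.148, 0.1897]
tool_rot: [0.99, -0.138, 0.0, -0.0]
force: [-0.6, 4.1, 0.8]
gripper_width: 0.282
finger_force: 29.8
```

Call:
jog_arm --motion '[[[0,-1,0],0,15],[[0,-2.5,0],0,15],[[0,-4,0],0,15],[[0,-5.5,0],0,15],[[0,-7,0],0,15],[[0,-8.5,0],0,15],[[0,-10,0],0,15],[[0,-10.7,0],0,15],[[0,-10.7,0],0,15],[[0,-10.7,0],0,15]]'

```text
time: 6.4
eef_pos: [0.5895, 0.2496, 0.1891]
tool_rot: [0.99, -0.138, -0.001, 0.002]
force: [-5.0, -5.4, 2.5]
gripper_width: 0.281
finger_force: 30.1
```

```bash
python3 - <<'E'
from h import *; from cell import readout,eyes
go(fw(-.062,.187,.136),A)
im=eyes.get_image("side");cv2.imwrite("pics/s2.png",cv2.resize(im["pixels"][100:300,200:440],None,fx=2.5,fy=2.5)[...,::-1])
E
```

```text
t 6.4 pos [0.5895 0.2496 0.1891] frame [-0.0319  0.1868  0.1891] F [-5.  -5.4  2.5] w 0.281 ff 30.1
shift cm [-3.   -0.05  5.31] turn 0.002
```

View pics/s2.png

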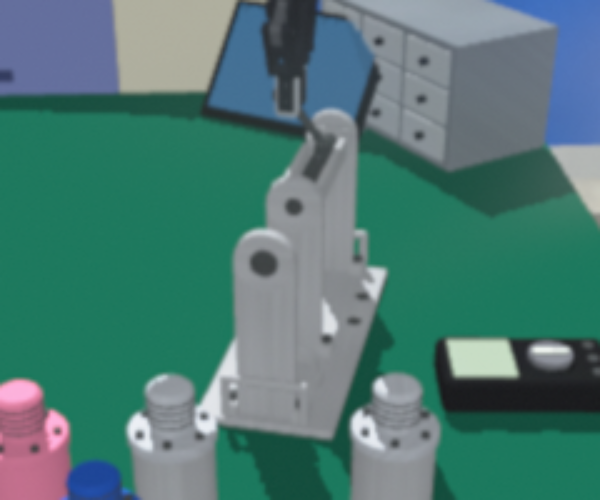

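The rod is out from over the cup, and the bolt is at its stop. Next I lower the handle into the rear notch.

Call:
jog_arm --motion '[[[-0.76,0.1,0.54],0,15],[[-1.44,0.1,1.17],0,15],[[-1.95,0.1,1.8],0,15],[[-2.34,0.1,2.43],0,15],[[-2.66,0.1,3.1],0,15],[[-2.91,0.1,3.87],0,15],[[-3.06,0.1,4.66],0,15],[[-3.1,0.1,5.3],0,15],[[-3.1,0.1,5.3],0,55],[[-3.1,0.1,5.3],0,55]]'

```text
time: 7.7
eef_pos: [0.5602, 0.2592, 0.1364]
tool_rot: [0.99, -0.138, 0.0, -0.001]
force: [0.8, -0.3, 0.3]
gripper_width: 0.555
finger_force: 0.0
```

```bash
python3 - <<'E'
from h import *
b=np.array([.4833,-.1285,.25]); go(b,A+np.pi/2)
E
```

```text
t 7.7 pos [0.5602 0.2592 0.1364] frame [-0.0628  0.188   0.1364] F [ 0.8 -0.3  0.3] w 0.555 ff 0.0
shift cm [  3.17  39.38 -11.42] turn -1.569
```

Call:
jog_arm --motion '[[[0,0,-4],0,60],[[0,0,-8],0,60],[[0,0,-11.4],-0.1,60],[[0,5,-11.4],-0.3,60],[[0.5,11,-11.4],-0.5,60],[[1,17,-11.4],-0.7,60],[[1.5,23,-11.4],-0.9,60],[[2,29,-11.4],-1.1,60],[[2.5,34,-11.4],-1.3,60],[[3.2,39.4,-11.4],-1.48,60]]'

```text
time: 8.95
eef_pos: [0.485, -0.1237, 0.2506]
tool_rot: [0.867, 0.499, 0.001, 0.0]
force: [-0.5, -0.4, -0.4]
gripper_width: 0.602
finger_force: 0.0
```

```bash
cat >> h.py <<'E'
def boss(g):
    from cell import readout,eyes
    s=readout.read_state(); im=eyes.get_image("wrist")
    T=np.eye(4);T[:3,:3]=R.from_quat(s["tool_rot"]).as_matrix();T[:3,3]=s["eef_pos"]
    W=world(im,T@im["hand_eye"]);P=W.reshape(-1,3)
    P=P[(np.abs(P[:,2]-.13)<.005)&(np.hypot(P[:,0]-g[0],P[:,1]-g[1])<.03)]
    c=circ(P);print(c,P.mean(0).round(4));return im,c
E
python3 - <<'E'
from h import *
go([.4833,-.1285,.101],A+np.pi/2)
im,c=boss([.4833,-.1285])
E
```

```text
t 8.95 pos [ 0.485  -0.1237  0.2506] frame [-0.0299 -0.2008  0.2506] F [-0.5 -0.4 -0.4] w 0.602 ff 0.0
shift cm [-0.52  0.09 14.96] turn -0.248
(array([ 484.4, -130. ]), 17.1, 1725) [ 0.4849 -0.1292  0.1293]
```

Call:
jog_arm --motion '[[[-0.5,0.1,2],-0.15,60],[[-0.5,0.1,6],-0.25,60],[[-0.5,0.1,10],-0.25,60],[[-0.5,0.1,13],-0.25,60],[[-0.5,0.1,14.9],-0.25,60],[[-0.5,0.1,14.9],-0.25,60],[[-0.5,0.1,14.9],-0.25,20],[[-0.5,0.1,14.9],-0.25,20],[[-0.5,0.1,14.9],-0.25,20],[[-0.5,0.1,14.9],-0.25,20]]' --newtons 50

```text
time: 10.25
eef_pos: [0.4846, -0.1277, 0.1026]
tool_rot: [0.8, 0.601, 0.001, 0.001]
force: [2.3, 0.1, 0.9]
gripper_width: 0.378
finger_force: 50.8
```

Call:
jog_arm --motion '[[[0,0,-0.2],0,20],[[0,0,-0.6],0,20],[[0,0,-1.2],0,20],[[0,0,-1.6],0,20],[[0,0,-2],0,20],[[0,0,-2],0,20],[[0,0,-2],0,20],[[0,0,-2],0,20],[[0,0,-2],0,20],[[0,0,-2],0,20]]'

```text
time: 11.5
eef_pos: [0.4834, -0.1274, 0.1214]
tool_rot: [0.799, 0.601, -0.0, -0.0]
force: [-0.1, 0.1, -8.3]
gripper_width: 0.379
finger_force: 50.5
```

The first housing weighs about 8.3 N, which is plainly the heavy one (an empty one would be about 3 N). I'll carry it up and toward the frame, then look at the cup.

Call:
jog_arm --motion '[[[0,0,-2],0,20],[[0,0,-5],0,20],[[0,0,-8],0,20],[[0,0,-11],0,20],[[0,0.5,-14],0,20],[[2,1.5,-17],0,20],[[4,2.5,-18.9],0,20],[[6,3,-18.9],0,20],[[7.5,3,-18.9],0,20],[[7.5,3,-18.9],0,20]]'

```text
time: 12.75
eef_pos: [0.5321, -0.0625, 0.3085]
tool_rot: [0.799, 0.601, -0.001, -0.001]
force: [-0.8, -0.4, -8.0]
gripper_width: 0.382
finger_force: 51.6
```

```bash
python3 - <<'E'
from h import *; from cell import readout,eyes
go(fw(0,0,.31),A+np.pi/2)
s=readout.read_state(); im=eyes.get_image("wrist")
T=np.eye(4);T[:3,:3]=R.from_quat(s["tool_rot"]).as_matrix();T[:3,3]=s["eef_pos"]
W=world(im,T@im["hand_eye"]);P=F.inv().apply(W.reshape(-1,3)-O)
r=np.hypot(P[:,0],P[:,1]); 
ring=P[(np.abs(P[:,2]-.023)<.002)&(r<.048)&(r>.028)]; print(len(ring))
from scipy.optimize import least_squares
f=least_squares(lambda p:np.hypot(ring[:,0]-p[0],ring[:,1]-p[1])-.036,[0,0],loss='soft_l1',f_scale=.002);print("cup",f.x*1000,np.degrees(np.arctan2(ring[:,1],ring[:,0])).min(),np.degrees(np.arctan2(ring[:,1],ring[:,0])).max())
top=P[(np.abs(P[:,2]-.178)<.004)&(np.abs(P[:,0])<.04)]
for a in(-54,54,218):
    q=top[np.abs(top[:,1]*1000-a)<9]
    if len(q): print(a,len(q),q.min(0)*1000,q.max(0)*1000)
cv2.imwrite("pics/w3.png",im["pixels"][...,::-1])
E
```

```text
t 12.75 pos [ 0.5321 -0.0625  0.3085] frame [-0.0014 -0.1291  0.3085] F [-0.8 -0.4 -8. ] w 0.382 ff 51.6
shift cm [12.91  0.12 -0.16] turn -0.002
935
cup [ 2.6599476  -1.77623402] -179.6849691473334 179.1807257803701
-54 707 [-14.20617146 -60.09393294 174.00855201] [ 19.46899835 -50.98881313 181.09185376]
```

View pics/w3.png

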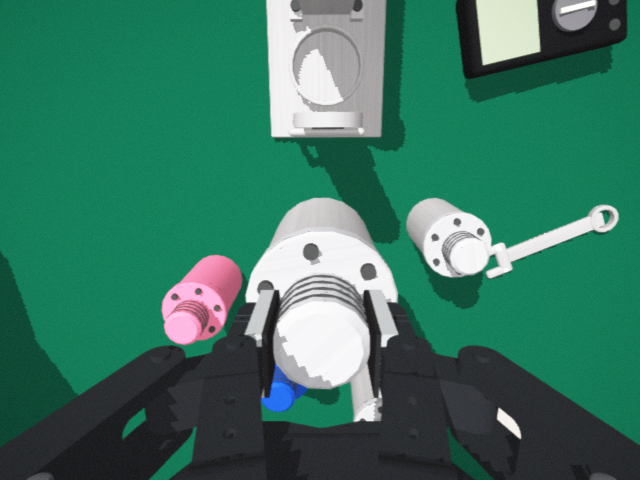

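The wrist view shows the cup ring at (326,67), clear of the rod, with the housing held upright. The wrist estimate puts the cup about (+2.7, -1.8) mm from the top-camera fit, so I'll aim between the two at frame (1.5, 0).

Call:
jog_arm --motion '[[[4,0.1,0],0,20],[[8,0.2,0],0,20],[[11.5,0.3,0],0,20],[[12.9,0.3,0],0,20],[[12.9,0.3,0],0,20],[[12.9,0.3,3],0,20],[[12.9,0.3,7],0,20],[[12.9,0.3,11],0,20],[[12.9,0.3,14.5],0,20],[[12.9,0.3,16.5],0,20]]'

```text
time: 14.05
eef_pos: [0.5699, 0.0576, 0.143]
tool_rot: [0.8, 0.6, -0.002, -0.001]
force: [-0.8, -0.4, -7.1]
gripper_width: 0.38
finger_force: 51.5
```

```bash
python3 - <<'E'
from h import *; from cell import readout,eyes
go(fw(.0015,0,.1106),A+np.pi/2)
im=eyes.get_image("side");cv2.imwrite("pics/s3.png",cv2.resize(im["pixels"][120:300,240:400],None,fx=3.3,fy=3.3)[...,::-1])
t=eyes.get_image("top");W=world(t);px=t["pixels"]
cv2.imwrite("pics/t3.png",cv2.resize(px[200:300,190:310],None,fx=5,fy=5)[...,::-1])
E
```

```text
t 14.05 pos [0.5699 0.0576 0.143 ] frame [ 0.002  -0.0032  0.143 ] F [-0.8 -0.4 -7.1] w 0.38 ff 51.5
shift cm [ 0.33 -0.04  3.24] turn -0.005
```

View pics/s3.png

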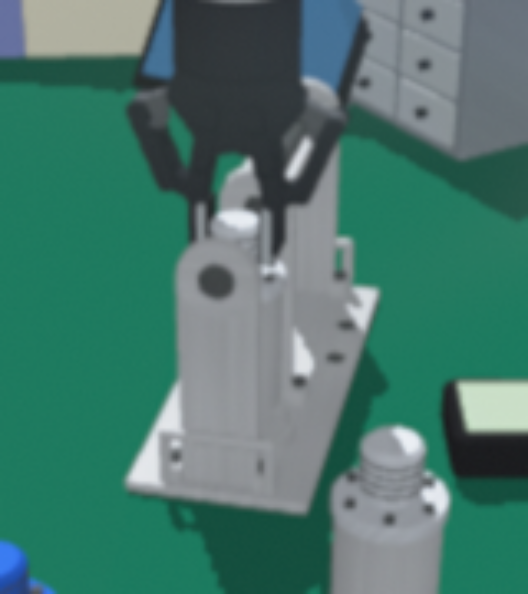

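The housing hangs upright between the uprights. I'll settle just above the ring and check the position.

Call:
jog_arm --motion '[[[0,0,0],0,20],[[0.1,0,0.3],0,20],[[0.1,0,0.6],0,20],[[0.1,0,0.9],0,20],[[0.1,0,0.9],0,20],[[0.1,0,0.9],0,20],[[0.1,0,0.9],0,20],[[0.1,0,0.9],0,20],[[0.1,0,0.9],0,20],[[0.1,0,0.9],0,20]]'

```text
time: 15.4
eef_pos: [0.5722, 0.0603, 0.1365]
tool_rot: [0.799, 0.601, 0.0, 0.0]
force: [0.6, -0.4, -8.2]
gripper_width: 0.376
finger_force: 51.6
```

```bash
python3 -c "
from h import *
go(fw(.0015,0,.1106),A+np.pi/2)"
```

```text
t 15.4 pos [0.5722 0.0603 0.1365] frame [0.0034 0.     0.1365] F [ 0.6 -0.4 -8.2] w 0.376 ff 51.6
shift cm [-0.   -0.19  2.59] turn -0.004
```

```bash
python3 -c "
from h import *
from cell import readout,eyes
P=[]
for i in range(6):
    P.append(readout.read_state()['eef_pos']); im=eyes.get_image('top')
print(F.inv().apply(np.array(P)-O).round(4))"
```

```text
[[0.0034 0.     0.1365]
 [0.0034 0.     0.1365]
 [0.0034 0.     0.1365]
 [0.0034 0.     0.1365]
 [0.0034 0.     0.1365]
 [0.0034 0.     0.1365]]
```

Call:
jog_arm --motion '[[[0,-0.1,0.2],0,20],[[0,-0.1,0.4],0,20],[[0,-0.1,0.6],0,20],[[0,-0.1,0.8],0,20],[[0,-0.1,1.0],0,20],[[0,-0.1,1.2],0,20],[[0,-0.1,1.4],0,20],[[0,-0.1,1.5],0,20],[[0,-0.1,1.5],0,20],[[0,-0.1,1.5],0,20]]'

```text
time: 16.95
eef_pos: [0.572, 0.0614, 0.1239]
tool_rot: [0.8, 0.601, 0.001, 0.0]
force: [-4.2, 3.1, 5.4]
gripper_width: 0.384
finger_force: 53.3
```

```bash
python3 -c "
from h import *
go(fw(.0015,0,.1106),A+np.pi/2)"
```

```text
t 16.95 pos [0.572  0.0614 0.1239] frame [0.0029 0.001  0.1239] F [-4.2  3.1  5.4] w 0.384 ff 53.3
shift cm [-0.1  -0.15  1.33] turn -0.004
```

```bash
python3 -c "
from h import *
from cell import readout,eyes
s=readout.read_state();print(s['torque'],F.inv().apply(s['torque']))
s=readout.read_state();T=np.eye(4);T[:3,:3]=R.from_quat(s['tool_rot']).as_matrix();T[:3,3]=s['eef_pos']
im=eyes.get_image('wrist');W=world(im,T@im['hand_eye']);P=F.inv().apply(W.reshape(-1,3)-O)
def fit(z,r,tol,y):
    q=P[(abs(P[:,2]-z)<.004)&(np.hypot(P[:,0],P[:,1])<r+.008)]; print(z,circ(q),q.mean(0))
fit(.147,.017,0,0)
q=P[(abs(P[:,2]-.023)<.002)&(np.hypot(P[:,0],P[:,1])<.045)];print(len(q), q.min(0) if len(q) else 0, q.max(0) if len(q) else 0)
cv2.imwrite('pics/w4.png',im['pixels'][...,::-1])"
```

```text
[ 0.43134364  1.0762264  -0.05805811] [ 0.11899243  1.15332624 -0.05805811]
0.147 (array([-0.2,  2.9]), 24.1, 5378) [0.00216816 0.00443616 0.14905147]
339 [-0.03491783 -0.01027121  0.02105019] [0.0401948  0.00955861 0.02463691]
```

View pics/w4.png

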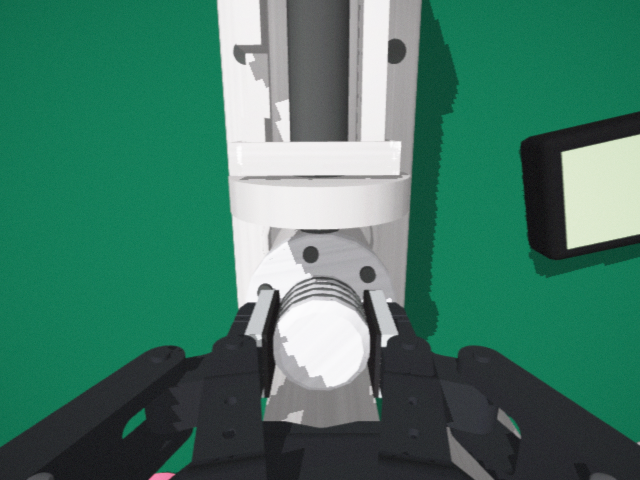

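The wrist view shows the rim at about columns 270–372 and the flange at 248–398. They are laterally aligned, so the contact error is probably along y or in height. I'll measure the boss and flange now.

```bash
cat > m.py <<'E'
from h import *
from cell import readout,eyes
from scipy.optimize import least_squares
s=readout.read_state();T=np.eye(4);T[:3,:3]=R.from_quat(s['tool_rot']).as_matrix();T[:3,3]=s['eef_pos']
im=eyes.get_image('wrist');W=world(im,T@im['hand_eye']);P=F.inv().apply(W.reshape(-1,3)-O)
px=im['pixels'].reshape(-1,3).astype(int)
go(fw(0.0015,0,.1106),A+np.pi/2)
d=np.hypot(P[:,0]-.003,P[:,1]); b=px.min(1)>120
q=P[b&(d<.012)&(P[:,2]>.12)&(P[:,2]<.2)];zt=np.median(q[:,2]);print("boss top z",zt.round(4),"slope",np.linalg.lstsq(np.c_[q[:,:2],np.ones(len(q))],q[:,2],rcond=None)[0].round(3))
q=P[b&(d<.0225)&(abs(P[:,2]-zt)<.003)];print("boss",circ(q),(q.mean(0)*1000).round(1))
q=P[b&(d<.04)&(d>.02)&(abs(P[:,2]-zt+.035)<.004)]
print("flange",len(q),(q.min(0)*1000).round(1),(q.max(0)*1000).round(1),"z",np.median(q[:,2]).round(4))
E
python3 m.py
```

```text
t 17.05 pos [0.572  0.0613 0.1239] frame [0.003  0.001  0.1239] F [-4.2  2.5  5.7] w 0.382 ff 53.3
shift cm [-0.1  -0.15  1.33] turn -0.004
boss top z 0.151 slope [-0.006 -0.045  0.151]
boss (array([3. , 2.3]), 21.4, 6751) [  2.8  -0.  150.7]
flange 3627 [-28.8  -0.6 112. ] [ 34.1  28.5 119.8] z 0.115
```

The boss top slopes 2.6° in y, and the flange sits about 2–3 mm toward -y. The housing seems to have caught the -y rim and pivoted in the pads. I'll raise it clear and re-measure.

Call:
jog_arm --motion '[[[0,0,-0.3],0,20],[[0,0,-0.6],0,20],[[0,0,-1],0,20],[[0,0,-1.2],0,20],[[0,0,-1.2],0,20],[[0,0,-1.2],0,20],[[0,0,-1.2],0,20],[[0,0,-1.2],0,20],[[0,0,-1.2],0,20],[[0,0,-1.2],0,20]]'

```text
time: 18.3
eef_pos: [0.5712, 0.0606, 0.1335]
tool_rot: [0.799, 0.601, -0.0, -0.0]
force: [1.3, -0.5, -8.0]
gripper_width: 0.379
finger_force: 51.6
```

```bash
python3 m.py; python3 - <<'E'
# tilt from side camera: body edge lines not visible; rim now
from m import P,b
import numpy as np
q=P[b&(abs(P[:,2]-.023)<.003)&(np.hypot(P[:,0],P[:,1])<.045)];print((q.min(0)*1000).round(1),(q.max(0)*1000).round(1))
E
```

```text
t 18.35 pos [0.5712 0.0606 0.1335] frame [0.0024 0.     0.1335] F [-0.4 -0.7 -8.3] w 0.38 ff 51.6
shift cm [-0.   -0.09  2.29] turn -0.004
boss top z 0.1604 slope [-0.024 -0.23   0.16 ]
boss (array([3. , 1.7]), 21.8, 6802) [  2.4  -0.9 160.1]
flange 3563 [-29.4  -1.3 121.4] [ 34.1  27.6 129.2] z 0.1246
t 18.4 pos [0.5712 0.0606 0.1335] frame [0.0024 0.     0.1335] F [ 0.1 -0.  -8.9] w 0.383 ff 51.6
shift cm [-0.   -0.09  2.29] turn -0.004
boss top z 0.1604 slope [-0.027 -0.227  0.16 ]
boss (array([3. , 1.7]), 21.8, 6801) [  2.4  -0.9 160.2]
flange 3548 [-29.4  -1.8 121.5] [ 33.8  27.9 129.4] z 0.1247
[-35.1 -12.3  20. ] [40.3 14.7 24.4]
```

```bash
cat >> m.py <<'E'
def plane(q,n):
    for _ in range(8):
        A_=np.c_[q[:,:2],np.ones(len(q))];c=np.linalg.lstsq(A_,q[:,2],rcond=None)[0];r=q[:,2]-A_@c;q=q[abs(r)<max(2*np.std(r),.0004)]
    print(n,c.round(3),len(q),np.std(r).round(5))
plane(P[b&(d<.012)&(abs(P[:,2]-zt)<.003)],"bossplane")
plane(P[b&(d<.032)&(d>.021)&(abs(P[:,2]-zt+.035)<.004)],"flangeplane")
E
python3 m.py
```

```text
t 18.45 pos [0.5712 0.0606 0.1335] frame [0.0024 0.     0.1335] F [-0.3 -0.1 -7.6] w 0.385 ff 51.6
shift cm [-0.01 -0.09  2.29] turn -0.004
boss top z 0.1605 slope [-0.027 -0.245  0.16 ]
boss (array([3. , 1.6]), 21.8, 6772) [  2.4  -1.  160.2]
flange 3556 [-29.3  -1.3 121.5] [ 33.9  27.6 129.4] z 0.1247
bossplane [-0.004 -0.047  0.16 ] 3196 0.00042
flangeplane [-0.001 -0.048  0.125] 2764 0.00049
```

```bash
cat >> m.py <<'E'
plane(P[(abs(P[:,2]-.008)<.004)&b&(abs(P[:,0])<.06)&(P[:,1]<.23)&(P[:,1]>-.07)],"plate")
g=P[(abs(P[:,2])<.012)&(px[:,1]>px[:,0]+40)];plane(g,"bench")
E
python3 m.py | tail -4
```

```text
bossplane [-0.001 -0.049  0.161] 3263 0.00041
flangeplane [-0.001 -0.048  0.125] 2674 0.00045
plate [-0.    -0.     0.008] 9892 0.00053
bench [-0.001 -0.    -0.   ] 137337 0.0005
```

The housing is tilted 2.8° in the pads (the plate and bench planes read level). Its bottom is offset about 6 mm toward -y. I'll shift +y so the bottom enters the cup, then straighten it against the floor by easing back.

Call:
jog_arm --motion '[[[0.2,0,0],0,20],[[0.4,0,0],0,20],[[0.55,0,0],0,20],[[0.55,0,0.3],0,20],[[0.55,0,0.6],0,20],[[0.55,0,0.9],0,20],[[0.55,0,1.2],0,20],[[0.55,0,1.4],0,20],[[0.55,0,1.6],0,20],[[0.55,0,1.6],0,20]]'

```text
time: 19.75
eef_pos: [0.5726, 0.0658, 0.1173]
tool_rot: [0.799, 0.601, -0.0, -0.0]
force: [0.8, 0.1, -8.0]
gripper_width: 0.379
finger_force: 51.6
```

```bash
python3 m.py
```

```text
t 19.8 pos [0.5727 0.0659 0.1175] frame [0.0024 0.0055 0.1175] F [ 0.5 -0.8 -8.1] w 0.381 ff 51.6
shift cm [-0.55 -0.09  0.69] turn -0.004
boss top z 0.1445 slope [-0.003 -0.041  0.144]
boss (array([2.3, 2.8]), 17.0, 6541) [  2.1   4.1 144. ]
flange 2965 [-29.7   3.8 105.5] [ 33.7  25.2 112.7] z 0.1087
bossplane [-0.002 -0.04   0.144] 3104 0.00043
flangeplane [-0.002 -0.034  0.109] 2156 0.00045
plate [ 0.    -0.     0.008] 7362 0.00052
bench [-0.001 -0.    -0.   ] 135082 0.0005
```

It's inside the cup with no contact. I'll lower to the floor and ease back in -y while lightly pressed.

Call:
jog_arm --motion '[[[0,0,0.2],0,20],[[0,0,0.4],0,20],[[0,0,0.6],0,20],[[0,0,0.75],0,20],[[-0.1,0,0.85],0,20],[[-0.2,0,0.85],0,20],[[-0.3,0,0.85],0,20],[[-0.4,0,0.85],0,20],[[-0.4,0,0.85],0,20],[[-0.4,0,0.85],0,20]]'

```text
time: 21.05
eef_pos: [0.5724, 0.0629, 0.1111]
tool_rot: [0.8, 0.601, 0.001, -0.0]
force: [-4.0, 1.7, 7.0]
gripper_width: 0.378
finger_force: 53.2
```

```bash
python3 m.py
```

```text
t 21.1 pos [0.5724 0.0629 0.1111] frame [0.0029 0.0026 0.1111] F [-4.1  2.2  7.2] w 0.386 ff 53.1
shift cm [-0.26 -0.14  0.05] turn -0.004
boss top z 0.1382 slope [-0.004 -0.025  0.138]
boss (array([3. , 2.8]), 21.1, 6674) [  2.8   1.4 137.8]
flange 2853 [-28.8   0.7  99.2] [ 34.1  24.  106.9] z 0.1029
bossplane [-0.005 -0.024  0.138] 3159 0.0004
flangeplane [-0.004 -0.02   0.103] 2244 0.00047
plate [ 0.    -0.     0.008] 6605 0.0005
bench [-0.001 -0.    -0.   ] 133310 0.00049
```

The tilt is down to 1.3° and the housing is on the floor. One more ease back, then release.

Call:
jog_arm --motion '[[[-0.1,0,0.1],0,20],[[-0.2,0,0.1],0,20],[[-0.3,0,0.1],0,20],[[-0.35,0,0.1],0,20],[[-0.35,0,0.1],0,20],[[-0.35,0,0],0,32],[[-0.35,0,0],0,40],[[-0.35,0,0],0,50],[[-0.35,0,0],0,60],[[-0.35,0,0],0,60]]' --newtons 20

```text
time: 22.35
eef_pos: [0.5708, 0.0584, 0.109]
tool_rot: [0.8, 0.601, 0.0, 0.0]
force: [-0.7, -0.1, -0.6]
gripper_width: 0.598
finger_force: 0.0
```

```bash
python3 m.py
```

```text
t 22.4 pos [0.5708 0.0584 0.1089] frame [ 0.0026 -0.0021  0.1089] F [ 0.9  0.2 -1.1] w 0.603 ff 0.0
shift cm [ 0.21 -0.11 -0.17] turn -0.004
boss top z 0.1377 slope [-0.001 -0.02   0.138]
boss (array([ 3. , -3.1]), 17.1, 6856) [  3.   -1.6 137.4]
flange 4994 [-28.1 -26.8  98.8] [ 34.7  26.9 106.7] z 0.1027
bossplane [-0.001 -0.005  0.138] 3289 0.00043
flangeplane [-0.    -0.002  0.103] 3730 0.00045
plate [-0.    -0.     0.008] 6501 0.00051
bench [-0.001 -0.    -0.   ] 130761 0.00049
```

The housing stands upright in the cup: its top is at 138 mm and its tilt is near 0. Next I move back to the knob.

Call:
jog_arm --motion '[[[0,0,-2],0,60],[[0,0,-6],0,60],[[0,0,-11],0,60],[[0,0,-14],0.1,60],[[3,-1,-14],0.28,60],[[7,-3,-14],0.46,60],[[11,-4,-14],0.64,60],[[15,-5,-14],0.82,60],[[18.9,-6.5,-14],1,60],[[18.9,-6.5,-14],1.18,60]]'

```text
time: 23.65
eef_pos: [0.5607, 0.2613, 0.2507]
tool_rot: [0.999, 0.053, 0.001, -0.001]
force: [0.4, -1.5, -0.3]
gripper_width: 0.598
finger_force: 0.0
```

```bash
python3 -c "
from h import *
go(fw(-.0625,.187,.25),A)"
```

```text
t 23.65 pos [0.5607 0.2613 0.2507] frame [-0.0629  0.1902  0.2507] F [ 0.4 -1.5 -0.3] w 0.598 ff 0.0
shift cm [-0.08  0.31  0.07] turn 0.385
```

Call:
jog_arm --motion '[[[-0.1,0.2,0],0.15,60],[[-0.1,0.2,0],0.3,60],[[-0.1,0.2,0],0.385,60],[[-0.1,0.2,0],0.385,60],[[-0.1,0.2,0],0.385,60],[[-0.1,0.2,0],0.385,60],[[-0.1,0.2,0],0.385,60],[[-0.1,0.2,0],0.385,60],[[-0.1,0.2,0],0.385,60],[[-0.1,0.2,0],0.385,60]]' --newtons 30

```text
time: 24.9
eef_pos: [0.56, 0.2561, 0.249]
tool_rot: [0.99, -0.138, -0.0, 0.0]
force: [-0.5, -0.2, -0.1]
gripper_width: 0.601
finger_force: 0.0
```

```bash
python3 - <<'E'
from h import *; from cell import readout,eyes
go(fw(-.062,.187,.1365),A)
s=readout.read_state(); im=eyes.get_image("wrist")
T=np.eye(4);T[:3,:3]=R.from_quat(s["tool_rot"]).as_matrix();T[:3,3]=s["eef_pos"]
W=world(im,T@im["hand_eye"]);px=im["pixels"].astype(int)
m=(px.max(-1)<70)&(W[...,2]>.13)&(W[...,2]<.18)
n,l,st,c=cv2.connectedComponentsWithStats(m.astype(np.uint8))
for i in range(1,n):
    if st[i,4]>60:
        P=F.inv().apply(W[l==i]-O); print(st[i],circ(P),P.min(0).round(4),P.max(0).round(4))
cv2.imwrite("pics/w5.png",im["pixels"][...,::-1])
E
```

```text
t 24.9 pos [0.56   0.2561 0.249 ] frame [-0.0621  0.185   0.249 ] F [-0.5 -0.2 -0.1] w 0.601 ff 0.0
shift cm [ 1.000e-02 -2.000e-01  1.125e+01] turn 0.002
[497 124  36   8 119] (array([ 9.2, 74.1]), 9.9, 119) [0.0054 0.0642 0.1567] [0.0092 0.0841 0.1626]
[406 136  89  15 569] (array([ -2.4, 110.2]), 25.9, 569) [-0.0054  0.0844  0.1551] [0.0027 0.136  0.164 ]
[499 136  30  15 226] (array([-3.2, 73.6]), 9.6, 226) [-0.0054  0.0641  0.1557] [0.0027 0.0832 0.1645]
[ 299  220   40   40 1248] (array([-59.1, 185.5]), 12.7, 1248) [-0.071   0.1734  0.1544] [-0.047   0.1976  0.169 ]
```

View pics/w5.png

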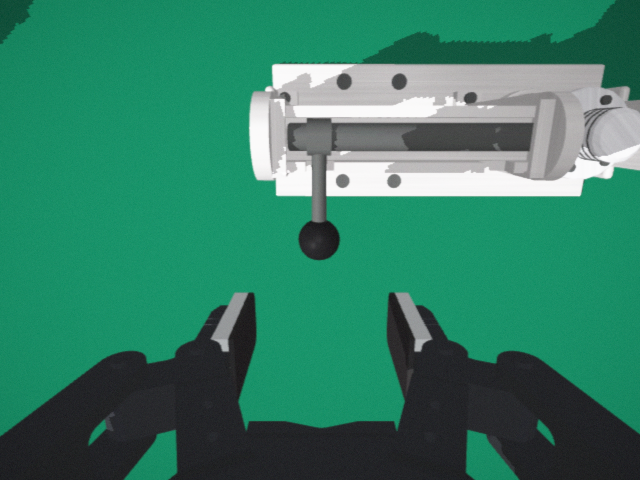

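The knob is at (319,240) in the rear notch, frame (-59, 185.5), right under the tool. I'll grip it.

Call:
jog_arm --motion '[[[0.1,-0.1,3],0,60],[[0.1,-0.1,6],0,60],[[0.1,-0.1,9],0,60],[[0.1,-0.1,11.3],0,60],[[0.1,-0.1,11.3],0,60],[[0.1,-0.1,11.3],0,15],[[0.1,-0.1,11.3],0,15],[[0.1,-0.1,11.3],0,15],[[0.1,-0.1,11.3],0,15],[[0.1,-0.1,11.3],0,15]]' --newtons 30

```text
time: 26.2
eef_pos: [0.5623, 0.2571, 0.1376]
tool_rot: [0.99, -0.138, 0.001, -0.001]
force: [-0.3, -1.0, 5.8]
gripper_width: 0.278
finger_force: 29.6
```

Call:
jog_arm --motion '[[[0.04,0,-0.74],0,15],[[0.19,0,-1.53],0,15],[[0.44,0,-2.3],0,15],[[0.76,0,-2.97],0,15],[[1.15,0,-3.6],0,15],[[1.66,0,-4.23],0,15],[[2.34,0,-4.86],0,15],[[3.1,0,-5.4],0,15],[[3.1,0,-5.4],0,15],[[3.1,0,-5.4],0,15]]'

```text
time: 27.45
eef_pos: [0.5912, 0.2484, 0.1902]
tool_rot: [0.99, -0.138, 0.0, -0.0]
force: [-2.0, 0.3, 1.5]
gripper_width: 0.278
finger_force: 29.8
```

Raised. Now I push the bolt home.

Call:
jog_arm --motion '[[[0,1,0],0,15],[[0,2.5,0],0,15],[[0,4,0],0,15],[[0,5.5,0],0,15],[[0,7,0],0,15],[[0,8.5,0],0,15],[[0,10,0],0,15],[[0,10.8,0],0,15],[[0,10.8,0],0,15],[[0,10.8,0],0,15]]'

```text
time: 28.7
eef_pos: [0.5632, 0.1472, 0.1907]
tool_rot: [0.99, -0.138, 0.002, -0.003]
force: [2.4, 10.5, -2.4]
gripper_width: 0.278
finger_force: 30.1
```

```bash
python3 -c "
from h import *
go(fw(-.062,.082,.1365),A)"
```

```text
t 28.7 pos [0.5632 0.1472 0.1907] frame [-0.0291  0.0811  0.1907] F [ 2.4 10.5 -2.4] w 0.278 ff 30.1
shift cm [-3.3  -0.05  5.41] turn 0.002
```

Call:
jog_arm --motion '[[[-0.76,-0.1,0.54],0,15],[[-1.44,-0.2,1.17],0,15],[[-1.95,-0.2,1.8],0,15],[[-2.34,-0.2,2.43],0,15],[[-2.66,-0.2,3.1],0,15],[[-2.91,-0.2,3.87],0,15],[[-3.06,-0.2,4.66],0,15],[[-3.1,-0.2,5.4],0,15],[[-3.1,-0.2,5.4],0,60],[[-3.1,-0.2,5.4],0,60]]'

```text
time: 29.95
eef_pos: [0.5323, 0.1541, 0.1358]
tool_rot: [0.99, -0.138, -0.0, 0.001]
force: [-0.7, -0.3, -0.1]
gripper_width: 0.597
finger_force: 0.0
```

Call:
jog_arm --motion '[[[0,0,0],0,60],[[0,0,-3],0,60],[[0,0,-6],0,60],[[0,0,-9],0,60],[[-2,0,-11.5],0,60],[[-4,0,-11.5],0,60],[[-5,0,-11.5],0,60],[[-5,0,-11.5],0,60],[[-5,0,-11.5],0,60],[[-5,0,-11.5],0,60]]'

```text
time: 31.2
eef_pos: [0.4844, 0.1684, 0.2504]
tool_rot: [0.99, -0.138, -0.0, 0.0]
force: [-0.5, -0.2, 0.6]
gripper_width: 0.6
finger_force: 0.0
```

```bash
python3 - <<'E'
from h import *; from cell import readout,eyes
go(fw(-.062,.082,.1365),A)
s=readout.read_state(); im=eyes.get_image("wrist")
T=np.eye(4);T[:3,:3]=R.from_quat(s["tool_rot"]).as_matrix();T[:3,3]=s["eef_pos"]
W=world(im,T@im["hand_eye"]);px=im["pixels"].astype(int)
m=(px.max(-1)<70)&(W[...,2]>.13)&(W[...,2]<.18)
n,l,st,c=cv2.connectedComponentsWithStats(m.astype(np.uint8))
for i in range(1,n):
    if st[i,4]>60:
        P=F.inv().apply(W[l==i]-O); print(st[i],P.min(0).round(4),P.max(0).round(4))
im2=eyes.get_image("side")
cv2.imwrite("pics/end.png",np.vstack([cv2.resize(im["pixels"],(400,300)),cv2.resize(im2["pixels"],(400,300))])[...,::-1])
E
```

```text
t 31.2 pos [0.4844 0.1684 0.2504] frame [-0.1107  0.0798  0.2504] F [-0.5 -0.2  0.6] w 0.6 ff 0.0
shift cm [ 4.88 -0.22 11.38] turn 0.002
[385  30  23  31 532] [-0.0057  0.0327  0.1546] [0.0091 0.0443 0.164 ]
[497  30  66   3 124] [ 0.0073 -0.05    0.1565] [ 0.0093 -0.0156  0.1618]
[323  65   4  39  66] [-0.0282  0.076   0.1564] [-0.0083  0.0776  0.1594]
[ 297  138   43   44 1448] [-0.0721  0.0681  0.1545] [-0.0473  0.093   0.1688]
```

View pics/end.png

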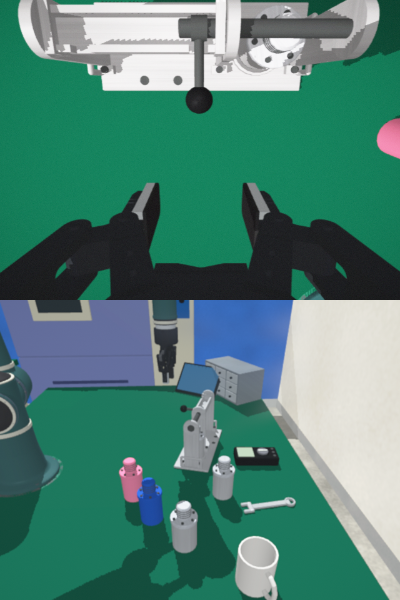

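The knob is level in the home notch (top z 168.8 mm, y 80.5, same as at the start). The rod bars the housing in the cup, the empties are upright and the bystanders haven't moved. I'm handing in.

```bash
python3 -c "
from cell import finish_job
print(finish_job())"
```

```text
the job is handed in; nothing more can be done
None
```

The job is handed in at about 31 s: the heavy housing (about 8.3 N on its lift; I did not lift the other two) is upright in the cup, the bolt is home over it with the handle down in its notch, and the two empties, wrench, meter and mug were not touched.

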